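# Reload the finishing rack: right the fallen bottles, shut the keeper, hang the brush

## Task

The finishing rack has been knocked and its bottles lie about the bench. Stand every fallen bottle upright on the rack floor, each square in an empty bay of its own so that they form a neat row with the bottle still standing there, and only then swing the wire keeper rail up and back against its stops in front of them. Hang the bench brush by its handle loop on the peg at the left end of the rack, and leave the loose wood offcut near the bench edge where it lies.

Things in the scene. Friction and masses are not known exactly. Their poses are not given: they have to be found in the camera images.
- rack: Plywood bottle rack, fixed, 340 mm wide (y), 96 mm deep (x -58 to +38 mm). Origin under its middle at bench height; open front faces -x, +y to its left end. Floor top 12 mm above the bench. Back board: face at x +23 mm, top z 45 mm. Front lip: inner face x -21 mm, top z 45 mm. End panels: y +-160 to 170 mm, 70 mm high. Nothing above it.
- bay_1 (a point): Middle of the floor of bay 1 of 5 of the rack, counted from its left end (+y); same axes as the rack. Bays are 64 mm apart; each is a square well 44 x 44 mm, 33 mm deep, with rounded rims, for one bottle. At the start one bay holds a standing bottle, the others are empty.
- bay_2 (a point): Middle of the floor of bay 2 of 5 of the rack, counted from its left end (+y); same axes as the rack. Bays are 64 mm apart; each is a square well 44 x 44 mm, 33 mm deep, with rounded rims, for one bottle. At the start one bay holds a standing bottle, the others are empty.
- bay_3 (a point): Middle of the floor of bay 3 of 5 of the rack, counted from its left end (+y); same axes as the rack. Bays are 64 mm apart; each is a square well 44 x 44 mm, 33 mm deep, with rounded rims, for one bottle. At the start one bay holds a standing bottle, the others are empty.
- bay_4 (a point): Middle of the floor of bay 4 of 5 of the rack, counted from its left end (+y); same axes as the rack. Bays are 64 mm apart; each is a square well 44 x 44 mm, 33 mm deep, with rounded rims, for one bottle. At the start one bay holds a standing bottle, the others are empty.
- bay_5 (a point): Middle of the floor of bay 5 of 5 of the rack, counted from its left end (+y); same axes as the rack. Bays are 64 mm apart; each is a square well 44 x 44 mm, 33 mm deep, with rounded rims, for one bottle. At the start one bay holds a standing bottle, the others are empty.
- bottle_1: Square amber finish bottle, 36 x 36 x 130 mm over its black cap (square body 96 mm, then shoulder, cap 26 mm round, 22 high), 0.1 to 0.23 kg, lying on the bench at the start; None if absent. Origin on the long axis 48 mm from the foot; +x points to the cap, y and z square to the side faces. Standing in a bay: x up, origin 60 mm above the bench.
- bottle_2: Square amber finish bottle, 36 x 36 x 116 mm over its black cap (square body 82 mm, then shoulder, cap 26 mm round, 22 high), 0.1 to 0.23 kg, lying on the bench at the start; None if absent. Origin on the long axis 48 mm from the foot; +x points to the cap, y and z square to the side faces. Standing in a bay: x up, origin 60 mm above the bench.
- bottle_3: Square amber finish bottle, 36 x 36 x 130 mm over its black cap (square body 96 mm, then shoulder, cap 26 mm round, 22 high), 0.1 to 0.23 kg, lying on the bench at the start; None if absent. Origin on the long axis 48 mm from the foot; +x points to the cap, y and z square to the side faces. Standing in a bay: x up, origin 60 mm above the bench.
- bottle_4: Square amber finish bottle, 36 x 36 x 116 mm over its black cap (square body 82 mm, then shoulder, cap 26 mm round, 22 high), 0.1 to 0.23 kg, lying on the bench at the start; None if absent. Origin on the long axis 48 mm from the foot; +x points to the cap, y and z square to the side faces. Standing in a bay: x up, origin 60 mm above the bench.
- standing_1: Square amber finish bottle of the same kind, 36 x 36 x 130 mm, origin on the long axis 48 mm from the foot, +x to the cap; already standing in bay 1 at the start. None if absent: just one of standing_1 and standing_2 is there.
- standing_2: Square amber finish bottle of the same kind, 36 x 36 x 130 mm, origin on the long axis 48 mm from the foot, +x to the cap; already standing in bay 4 at the start. None if absent: just one of standing_1 and standing_2 is there.
- keeper (a joint): Swing of the rack's keeper rail, a wire bail on stiff pivots (axis along the rack's y, at x -48, z 32 mm). 0 rad = shut: 9 degrees back past upright against its stops, across the front of the bottles; grows as it swings forward (rack's -x) and down to 1.25. Open, 0.9 to 1.2, at the start; stays where left, about 2 N at the bar moves it.
- keeper_bar (a point): Middle of the keeper rail's long cross bar (8 mm round, 349 mm long, along the rack's y), 62 mm from the pivot axis. Shut: at x = -38 mm, z = 93 mm in the rack's frame.
- bench_brush: Bench brush with bristles and a closed loop handle, 30 x 85 x 55 mm, 0.07 kg, standing on its bristles at the start. Origin under its middle, +z up, y along the brush, x across it. Base to z 23 mm; the loop is a bar 13 mm wide (x), z 47 to 55 mm, on two legs; the opening runs through along x, z 23 to 47 mm, 40 mm (top) to 54 mm wide (y).
- brush_loop (a point): Middle of the opening of the brush's handle loop; same axes as the brush.
- peg (a point): Point on the axis of the rack's one peg, 32 mm out from its root; same axes as the rack. The peg is a round rod 9 mm in diameter on the outside of the rack's left end panel, 58 mm above the bench; it sticks out 60 mm to the rack's +y, rising by 8 degrees towards its tip.
- offcut_2: Small pale offcut of wood, 28 x 62 x 22 mm, a bystander; origin under its middle, y along it.

How it is judged:
On the way, in this order (a step that is already met when the one before it is completed fails the run):
1. every bottle stands upright and square in a bay of the rack (angle between each of bottle_1, bottle_2, bottle_3, bottle_4, standing_1, standing_2's own x axis and vertical below 0.1 rad and x of bottle_1 in the frame of rack between -0.008 and 0.01 m and y of bottle_1 in the frame of rack between -0.16 and 0.16 m and z of bottle_1 in the frame of rack between 0.055 and 0.065 m and (angle between the y axis of bottle_1 and the y axis of rack, either way round below 0.26 rad or angle between the y axis of bottle_1 and the y axis of rack, either way round above 1.31 rad) and x of bottle_2 in the frame of rack between -0.008 and 0.01 m and y of bottle_2 in the frame of rack between -0.16 and 0.16 m and z of bottle_2 in the frame of rack between 0.055 and 0.065 m and (angle between the y axis of bottle_2 and the y axis of rack, either way round below 0.26 rad or angle between the y axis of bottle_2 and the y axis of rack, either way round above 1.31 rad) and x of bottle_3 in the frame of rack between -0.008 and 0.01 m and y of bottle_3 in the frame of rack between -0.16 and 0.16 m and z of bottle_3 in the frame of rack between 0.055 and 0.065 m and (angle between the y axis of bottle_3 and the y axis of rack, either way round below 0.26 rad or angle between the y axis of bottle_3 and the y axis of rack, either way round above 1.31 rad) and x of bottle_4 in the frame of rack between -0.008 and 0.01 m and y of bottle_4 in the frame of rack between -0.16 and 0.16 m and z of bottle_4 in the frame of rack between 0.055 and 0.065 m and (angle between the y axis of bottle_4 and the y axis of rack, either way round below 0.26 rad or angle between the y axis of bottle_4 and the y axis of rack, either way round above 1.31 rad) and x of standing_1 in the frame of rack between -0.008 and 0.01 m and y of standing_1 in the frame of rack between -0.16 and 0.16 m and z of standing_1 in the frame of rack between 0.055 and 0.065 m and (angle between the y axis of standing_1 and the y axis of rack, either way round below 0.26 rad or angle between the y axis of standing_1 and the y axis of rack, either way round above 1.31 rad) and x of standing_2 in the frame of rack between -0.008 and 0.01 m and y of standing_2 in the frame of rack between -0.16 and 0.16 m and z of standing_2 in the frame of rack between 0.055 and 0.065 m and (angle between the y axis of standing_2 and the y axis of rack, either way round below 0.26 rad or angle between the y axis of standing_2 and the y axis of rack, either way round above 1.31 rad)), for 0.2 s.
2. the keeper rail is shut in front of the bottles (value of joint keeper below 0.1 rad), for 0.2 s.
At the end, for the whole second after the job is handed in: Every bottle present stands upright (within 0.1 rad) on the rack floor in a bay, square to the rack within 15 degrees and at rest; the keeper rail is shut (within 0.10 rad of its stops); the brush hangs by its loop on the peg at the rack's left end (loop opening round the peg) and is at rest (all of step 1 and value of joint keeper below 0.1 rad and x of brush_loop in the frame of peg between -0.02 and 0.02 m and y of brush_loop in the frame of peg between -0.022 and 0.026 m and z of brush_loop in the frame of peg between -0.018 and 0.002 m and linear speed of bench_brush below 0.05 m/s); the robot touches nothing.
It fails at once if the loose wood offcut is moved more than 3 cm (distance of offcut_2 from where it was at the start of the episode above 0.03 m).
Of bottle_1, bottle_2, bottle_3, bottle_4 only 3 to 4 are there at a start; the rules pass over those that are not, and their reading is None.
Of standing_1, standing_2 only 1 to 1 are there at a start; the rules pass over those that are not, and their reading is None.
At some moment in a run one of bottle_1, bottle_2, bottle_3, bottle_4, bench_brush may be knocked a few centimetres aside while the robot is not near it.
Once in a run the grip may slacken for a moment while it holds something.
It also fails if it takes over 210 s, if anything falls off the work surface, if the arm or the gripper's body presses on something with over 40 N, if the wrist force passes 120 N, or if a joint passes its speed limit or range.

## Robot

A 7-joint arm with a two-finger parallel gripper is mounted at the origin on the work surface; the furniture and walls round the work are solid. World frame = base frame: x ahead of the robot, y to its left, z up, the work surface at z = 0. Lengths are in m, angles in rad, forces in N, time in s.
With the tool pointing down it reaches from about 0.375 to 0.925 m from the base axis. Payload 3.1 kg.
Tool frame: the origin (TCP) lies between the finger pads; the fingertips stand 19 mm ahead of it and the grasp point (between the pads) is the TCP; z points along the fingers, y is the line along which they close (so a half turn about z gives the same grasp; the last joint's range is limited). The gripper opens to 85 mm and grips with 20 to 120 N. Pads are 22 mm wide; open, the fingers measure 114 mm over their backs; the gripper's body (76 mm by 85 mm) begins 54 mm behind the grasp point. The pads swing forward as they close: fully open they stand 13 mm farther back than shut.
Start: joints at [-1.309, 0.383, 0.044, 1.598, -0.018, 1.161, -0.05], TCP at [0.229, 0.608, 0.25] pointing down, gripper open.
Joint ranges: [-2.61, 2.61], [-0.41, 2.15], [-1.48, 1.57], [0, 2.5], [-1.57, 4.71], [0.05, 1.97], [-2.85, 2.85]. Speed limits (rad/s): [2.79, 2.79, 3.14, 3.14, 3.14, 3.14, 3.14].

## Interface

Orientations are given as a unit quaternion [x, y, z, w].
In Python, from bench import move_ptp, movel, move_j, move_gripper, pause, inverse_kinematics, read_camera, camera_params, MotionError, sign_off, look_for, tip_of, read_time_s, read_qpos, read_joint_vel, read_effort, read_eef_pos, read_tcp_rot, read_ft_force, read_ft_torque, read_finger_gap, read_grasp_force gives the robot as it stands. Calls block until the motion is done:
- move_ptp(position, orientation): joint-space move of the TCP to a pose.
- movel(position, orientation=None, speed=0.15): straight line of the TCP; orientation=None keeps the orientation; speed is the mean speed in m/s.
- move_j(angles): joint-space move.
- move_gripper(opening, effort=None): finger opening in m; effort is the grip in N (None keeps the last); returns when the fingers have stopped.
- pause(seconds).
- inverse_kinematics(position, orientation): joint angles nearest the present ones, or None.
- read_camera(name): name is "side" or "top"; returns the picture (384x512x3 uint8, red, green, blue); there is no depth.
- camera_params(name): a dict with "K" (3x3 intrinsics, pixels), "dist_coeffs" ([k1, k2, p1, p2, k3] as OpenCV has them; the pictures are not rectified), "camera_from_world" (4x4, takes a point from world to camera coordinates). Camera axes: x right, y down, z forward; pixel columns grow to the right and rows downward; lengths in m; the calibration is good to about 2 mm. A picture is of the moment at which its call begins. camera_params takes no time and is no camera call.
A pose or a line that the arm cannot do raises MotionError and nothing moves.
- sign_off(): hands the job in; it is judged then, once.
Trained networks look in the newest picture that a camera, given by its name, has taken for a name from the list of things; names that differ only in an ending like _2 or _b are one class to them, and where a whole thing is asked for, a point or a joint stands for the part that bears it (a point fixed in the world has none). Each returns a list of dicts, best first, with "confidence" (0 to 1); they miss things now and then, are a little off and sometimes report something else, mostly with a low value. They report only what shows in the picture. A call takes as long as a camera call.
- look_for(camera, name): "at" ([column, row] in pixels, amid what is visible of it).
- tip_of(camera, name): "at" ([column, row] in pixels: a listed point, or the origin of a listed thing).
Readings, each from a call of its own:
- read_time_s(): time.
- read_qpos(): joint angles.
- read_joint_vel(): joint speeds.
- read_effort(): joint torques, N m.
- read_eef_pos(): TCP position.
- read_tcp_rot(): TCP orientation.
- read_ft_force(): force on the tool from outside, world axes, zero at the start.
- read_ft_torque(): the same for the moment, N m.
- read_finger_gap(): finger opening in m.
- read_grasp_force(): force on a finger pad.
Only numpy, scipy, OpenCV 4.12 (cv2) and the standard library are available. Lean on these libraries where they do the work, as an engineer would, in place of code of your own. Each camera call takes 0.05 s, during which the arm holds its last target. There are 200 camera calls.

## Working session

There is one attempt and no reset: what is moved stays moved. The work goes in short steps, each a Python script; the robot and the scene stay as the last script left them, time stands still between calls to the robot, and variables do not carry over. Pictures are saved under pics/ and viewed, at most 14 in all, crops included, and the job is handed in when it is done.

```bash
mkdir -p pics; ls; python3 - <<'E'
from bench import *
import cv2,numpy as np
for c in ("top","side"):
    im=read_camera(c); cv2.imwrite(f"pics/{c}0.png",cv2.resize(im[:,:,::-1],(800,600),interpolation=cv2.INTER_CUBIC))
    p=camera_params(c); T=np.array(p["camera_from_world"]); print(c,np.round(p["K"],1).tolist(),np.round(p["dist_coeffs"],3),"pos",np.round(-T[:3,:3].T@T[:3,3],3),np.round(T[:3,:3],2).tolist())
    for n in ["rack","bay_1","bay_5","bottle_1","bottle_2","standing_1","keeper_bar","bench_brush","brush_loop","peg","offcut_2"]:
        print(n,"L",[(np.round(d["at"]).astype(int).tolist(),round(d["confidence"],2)) for d in look_for(c,n)][:6],"T",[(np.round(d["at"],1).tolist(),round(d["confidence"],2)) for d in tip_of(c,n)][:6])
E
```

```text
pics
top [[413.3, 0.0, 256.7], [0.0, 413.3, 184.8], [0.0, 0.0, 1.0]] [0.009 0.    0.    0.    0.   ] pos [0.345 0.136 1.164] [[-0.0, -1.0, -0.01], [-1.0, 0.0, -0.09], [0.09, 0.01, -1.0]]
rack L [([209, 152], 0.71)] T [([201.5, 151.2], 0.97)]
bay_1 L [([206, 149], 0.55)] T [([204.5, 149.0], 0.96), ([160.8, 166.6], 0.88), ([222.3, 135.1], 0.8), ([182.6, 160.0], 0.73), ([243.0, 126.6], 0.65)]
bay_5 L [([206, 149], 0.55)] T [([204.5, 149.0], 0.96), ([160.8, 166.6], 0.88), ([222.3, 135.1], 0.8), ([182.6, 160.0], 0.73), ([243.0, 126.6], 0.65)]
bottle_1 L [([298, 185], 0.95), ([196, 244], 0.93), ([207, 153], 0.67), ([388, 212], 0.6)] T [([298.3, 187.0], 0.87), ([387.9, 215.9], 0.82), ([199.3, 240.0], 0.7)]
bottle_2 L [([298, 185], 0.95), ([196, 244], 0.93), ([207, 153], 0.67), ([388, 212], 0.6)] T [([298.3, 187.0], 0.87), ([387.9, 215.9], 0.82), ([199.3, 240.0], 0.7)]
standing_1 L [([386, 211], 0.74), ([156, 166], 0.73)] T [([153.8, 167.0], 0.67)]
keeper_bar L [([208, 182], 0.68)] T [([216.7, 176.0], 0.57)]
bench_brush L [([227, 214], 0.65)] T [([228.8, 215.4], 0.56)]
brush_loop L [([230, 2
[... 841 characters left out ...]
([261.2, 232.0], 0.96), ([199.6, 184.4], 0.65), ([244.1, 311.6], 0.59)]
bottle_2 L [([248, 312], 0.7), ([198, 184], 0.57), ([259, 232], 0.55), ([227, 189], 0.17)] T [([261.2, 232.0], 0.96), ([199.6, 184.4], 0.65), ([244.1, 311.6], 0.59)]
standing_1 L [([261, 230], 0.28)] T [([254.5, 145.9], 0.83), ([239.2, 136.2], 0.47)]
keeper_bar L [([261, 179], 0.78), ([227, 190], 0.61), ([288, 234], 0.26)] T [([255.1, 172.8], 0.65)]
bench_brush L [([223, 190], 0.73), ([280, 175], 0.43)] T [([226.5, 193.6], 0.5), ([238.7, 136.0], 0.35)]
brush_loop L [([226, 190], 0.5)] T [([228.3, 189.2], 0.72)]
peg L [([277, 175], 0.68)] T [([241.8, 136.4], 0.8)]
offcut_2 L [([289, 235], 0.52)] T [([290.8, 236.4], 0.74)]
```

View pics/top0.png

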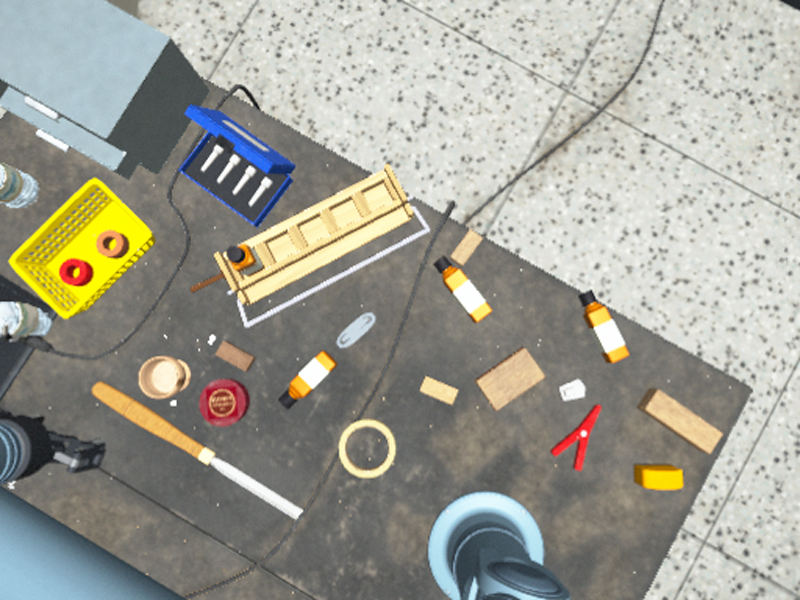

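View pics/side0.png

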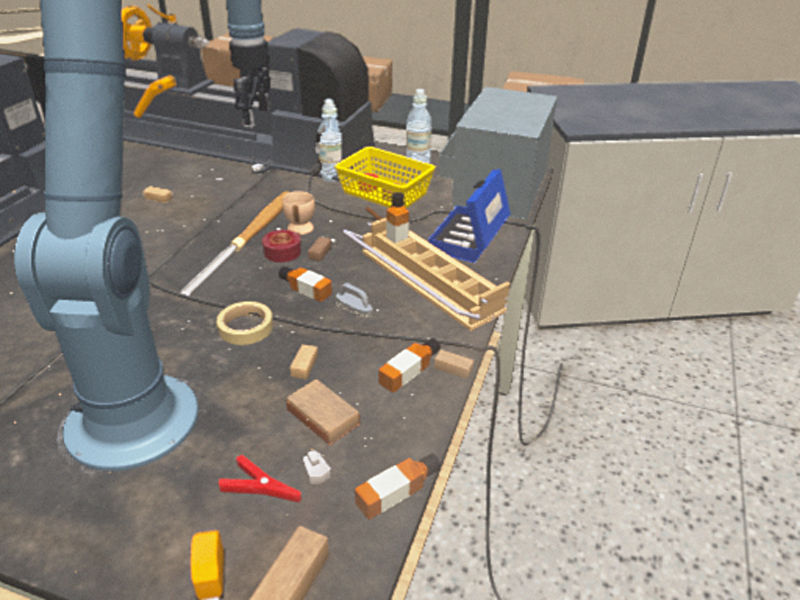

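The bench shows three fallen bottles at display pixels A (310,378), B (465,290) with its cap next to the edge offcut (466,246), and C (605,327). A bottle stands in the leftmost bay (240,258), and the peg is at (205,283). The grey brush is at (356,328), and the keeper bar lies open on the robot side. Next I'll measure positions.

```bash
cat > h.py <<'E'
from bench import *
import cv2, numpy as np
from scipy.spatial.transform import Rotation as R
from scipy.optimize import least_squares
P={c:camera_params(c) for c in ("top","side")}
def proj(c,X):
    p=P[c];T=np.array(p["camera_from_world"])
    return cv2.projectPoints(np.atleast_2d(X).astype(float),cv2.Rodrigues(T[:3,:3])[0],T[:3,3],np.array(p["K"]),np.array(p["dist_coeffs"]))[0][:,0]
def onz(c,px,z):
    p=P[c];T=np.array(p["camera_from_world"])
    n=cv2.undistortPoints(np.array(px,float).reshape(-1,1,2),np.array(p["K"]),np.array(p["dist_coeffs"]))[:,0]
    d=np.c_[n,np.ones(len(n))]@T[:3,:3]; o=-T[:3,:3].T@T[:3,3]
    return o+d*((z-o[2])/d[:,2])[:,None]
def look(c,n,f=tip_of,k=6):
    return [(np.array(d["at"]),d["confidence"]) for d in f(c,n)][:k]
def boxfit(im,c,cen,r,z):
    "amber body: centre, long axis angle, size from orange pixels near cen (side faces bias small in top view)"
    hsv=cv2.cvtColor(im,cv2.COLOR_RGB2HSV); m=cv2.inRange(hsv,(5,130,90),(25,255,255))
    yy,xx=np.nonzero(m); k=np.hypot(xx-cen[0],yy-cen[1])<r
    W=onz(c,np.c_[xx[k],yy[k]],z)[:,:2]
    return W
E
python3 - <<'E'
from h import *
im=read_camera("top")
cv2.imwrite("pics/rack.png",cv2.resize(im[100:225,115:282,::-1],None,fx=4.7,fy=4.7,interpolation=cv2.INTER_CUBIC))
for nm,c in dict(A=(198,241),B=(298,185),C=(387,211)).items():
    W=boxfit(im,"top",c,26,.030); (cx,cy),s,a=cv2.minAreaRect((W*1000).astype(np.float32))
    b=cv2.boxPoints(((cx,cy),s,a)); print(nm,len(W),round(cx),round(cy),np.round(s),round(a,1),b.round().tolist())
for n,z in dict(bay_1=.012,bottle_1=.018,standing_1=.06,brush_loop=.035,bench_brush=0,peg=.0625,offcut_2=0,keeper_bar=.065).items():
    for c in P:
        read_camera(c) if 0 else None
        print(n,c,[(onz(c,a,z)[0,:2].round(3).tolist(),round(q,2)) for a,q in look(c,n)]) if c=="top" else None
read_camera("side")
for n,z in dict(bay_1=.012,bottle_1=.018,standing_1=.06,brush_loop=.035,bench_brush=0,peg=.0625,offcut_2=0,keeper_bar=.065).items():
    print(n,"side",[(onz("side",a,z)[0,:2].round(3).tolist(),round(q,2)) for a,q in look("side",n)])
E
```

```text
A 246 301 304 [35. 95.] 45.1 [[254.0, 325.0], [322.0, 258.0], [347.0, 283.0], [279.0, 350.0]]
B 132 446 33 [109.  38.] 37.6 [[391.0, 15.0], [415.0, -15.0], [501.0, 52.0], [478.0, 82.0]]
C 295 378 -210 [110.  42.] 25.1 [[319.0, -214.0], [337.0, -252.0], [436.0, -206.0], [418.0, -168.0]]
bay_1 top [([0.595, 0.242], 0.9), ([0.524, 0.358], 0.89), ([0.618, 0.184], 0.79), ([0.563, 0.297], 0.76), ([0.502, 0.412], 0.74)]
bottle_1 top [([0.452, 0.021], 0.91), ([0.372, -0.219], 0.9), ([0.302, 0.305], 0.66)]
standing_1 top [([0.501, 0.415], 0.8)]
brush_loop top [([0.387, 0.222], 0.68)]
bench_brush top [([0.372, 0.219], 0.77)]
peg top [([0.462, 0.47], 0.86)]
offcut_2 top [([0.529, 0.023], 0.66), ([0.622, 0.183], 0.2)]
keeper_bar top [([0.467, 0.255], 0.76)]
bay_1 side [([0.529, 0.351], 0.98), ([0.574, 0.256], 0.94), ([0.493, 0.415], 0.89), ([0.622, 0.191], 0.83), ([0.563, 0.283], 0.76)]
bottle_1 side [([0.364, -0.217], 0.92), ([0.445, 0.031], 0.82), ([0.305, 0.296], 0.61)]
standing_1 side [([0.505, 0.402], 0.65), ([0.382, 0.209], 0.36)]
brush_loop side [([0.388, 0.228], 0.53)]
bench_brush side [([0.391, 0.231], 0.64), ([0.527, 0.516], 0.55)]
peg side [([0.461, 0.478], 0.56), ([0.56, 0.167], 0.35)]
offcut_2 side [([0.532, 0.018], 0.8), ([0.48, 0.593], 0.59)]
keeper_bar side [([0.477, 0.251], 0.6), ([0.563, 0.163], 0.29)]
```

View pics/rack.png

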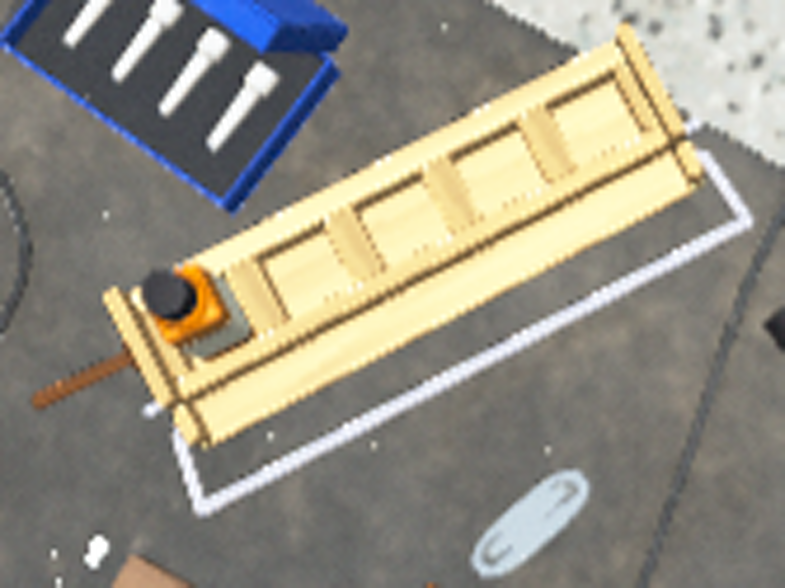

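The crop shows the rack panel tops at (105,295), (190,447), (632,25) and (705,183). The keeper bar ends are at (203,508) and (748,222), and the peg runs from (130,355) to (38,402). I'll fit the rack pose and the keeper angle, then refine the bottles.

```bash
python3 - <<'E'
from h import *
cr=lambda a:(np.array(a,float)+.5)/4.7-.5+[115,100]
mm=np.array([[38,170,70],[-58,170,70],[38,-170,70],[-58,-170,70]])/1000
px=cr([(105,295),(190,447),(632,25),(705,183)])
net={"top":np.array([[160.8,166.6],[182.6,160.0],[204.5,149],[222.3,135.1],[243,126.6]]),"side":np.array([[253.6,157.5],[263.9,167.4],[280,177.6],[288.4,183.4],[307.6,193.4]])}
bays=np.array([[0.001*0,.128-.064*i,.012] for i in range(5)])
def w(q,X): return R.from_euler("z",q[2]).apply(X)+[q[0],q[1],0]
def f(q): return np.r_[(proj("top",w(q,mm))-px).ravel(),.25*(proj("top",w(q,bays))-net["top"]).ravel(),.25*(proj("side",w(q,bays))-net["side"]).ravel()]
s=least_squares(f,[.56,.3,-.5+1],loss="soft_l1");
for y0 in (.4,-.4):
    s2=least_squares(f,[.56,.3,y0],loss="soft_l1"); s=s2 if s2.cost<s.cost else s
q=s.x;print("rack",q.round(4),np.degrees(q[2]),s.cost)
print((proj("top",w(q,mm))-px).round(1).tolist(),(proj("top",w(q,bays))-net["top"]).round(1).tolist(),(proj("side",w(q,bays))-net["side"]).round(1).tolist())
bar=cr([(203,508),(748,222)])
g=lambda k:(proj("top",w(k[1:],np.array([[-.048-.062*np.sin(k[0]-.157),y,.032+.062*np.cos(k[0]-.157)] for y in(.1745,-.1745)]))-bar).ravel()
for k in (.9,1.0,1.1,1.2,1.25): print(k,g(np.r_[k,q]).round(1))
print("peg px",proj("top",w(q,np.array([[x,170+L*.99,58+L*.139+0] for x in (-10,0) for L in (0,60)])/1000)).round(1).tolist(),"seen",cr([(130,355),(38,402)]).round(1).tolist())
print("peg nets in rack frame",[R.from_euler("z",-q[2]).apply(np.r_[np.array(p)-q[:2],0]).round(3).tolist() for p in ((.462,.47),(.461,.478))])
np.save("rack.npy",q)
im=read_camera("top")
a=cv2.resize(im[205:275,160:260,::-1],None,fx=4,fy=4,interpolation=cv2.INTER_CUBIC);b=cv2.resize(im[135:205,265:365,::-1],None,fx=4,fy=4,interpolation=cv2.INTER_CUBIC);c=cv2.resize(im[170:240,340:440,::-1],None,fx=4,fy=4,interpolation=cv2.INTER_CUBIC);d=cv2.resize(im[175:245,180:280,::-1],None,fx=4,fy=4,interpolation=cv2.INTER_CUBIC)
cv2.imwrite("pics/bott.png",np.vstack([np.hstack([a,b]),np.hstack([c,d])]))
E
```

```text
File "<stdin>", line 15
    g=lambda k:(proj("top",w(k[1:],np.array([[-.048-.062*np.sin(k[0]-.157),y,.032+.062*np.cos(k[0]-.157)] for y in(.1745,-.1745)]))-bar).ravel()
               ^
SyntaxError: '(' was never closed
```

```bash
python3 - <<'E'
from h import *
cr=lambda a:(np.array(a,float)+.5)/4.7-.5+[115,100]
mm=np.array([[38,170,70],[-58,170,70],[38,-170,70],[-58,-170,70]])/1000
px=cr([(105,295),(190,447),(632,25),(705,183)])
net={"top":np.array([[160.8,166.6],[182.6,160.0],[204.5,149],[222.3,135.1],[243,126.6]]),"side":np.array([[253.6,157.5],[263.9,167.4],[280,177.6],[288.4,183.4],[307.6,193.4]])}
bays=np.array([[0,.128-.064*i,.012] for i in range(5)])
def w(q,X): return R.from_euler("z",q[2]).apply(X)+[q[0],q[1],0]
def f(q): return np.r_[(proj("top",w(q,mm))-px).ravel(),.25*(proj("top",w(q,bays))-net["top"]).ravel(),.25*(proj("side",w(q,bays))-net["side"]).ravel()]
s=min((least_squares(f,[.56,.3,y0],loss="soft_l1") for y0 in (.5,-.5)),key=lambda s:s.cost)
q=s.x;print("rack",q.round(4),np.degrees(q[2]),s.cost)
print((proj("top",w(q,mm))-px).round(1).tolist(),(proj("top",w(q,bays))-net["top"]).round(1).tolist(),(proj("side",w(q,bays))-net["side"]).round(1).tolist())
bar=cr([(203,508),(748,222)])
def g(k):
    X=np.array([[-.048-.062*np.sin(k-.157),y,.032+.062*np.cos(k-.157)] for y in (.1745,-.1745)])
    return (proj("top",w(q,X))-bar).ravel()
for k in (.9,1.0,1.1,1.2,1.25): print(k,g(k).round(1))
print("peg px",proj("top",w(q,np.array([[x,170+L*.99,58+L*.139+0] for x in (-10,0) for L in (0,60)])/1000)).round(1).tolist(),"seen",cr([(130,355),(38,402)]).round(1).tolist())
print("peg nets in rack frame",[R.from_euler("z",-q[2]).apply(np.r_[np.array(p)-q[:2],0]).round(3).tolist() for p in ((.462,.47),(.461,.478))])
np.save("rack.npy",q)
im=read_camera("top")
z=lambda r,c:cv2.resize(im[r:r+70,c:c+100,::-1],None,fx=4,fy=4,interpolation=cv2.INTER_CUBIC)
cv2.imwrite("pics/bott.png",np.vstack([np.hstack([z(205,160),z(135,265)]),np.hstack([z(170,340),z(175,180)])]))
E
```

```text
rack [0.5536 0.2976 0.4808] 27.54511381053672 6.706651693734535
[[-0.2, 0.4], [-2.4, -0.3], [0.3, -0.0], [1.3, -2.7]] [[1.4, 4.2], [-0.0, 0.3], [-1.7, 0.9], [0.6, 4.4], [-0.0, 2.5]] [[-1.6, 1.1], [0.0, -0.5], [-3.5, -1.9], [1.5, 1.5], [-3.5, 1.4]]
0.9 [-2.1 -1.9 -0.7 -1.9]
1.0 [-0.9 -0.4  0.  -0.2]
1.1 [0.2 1.  0.6 1.4]
1.2 [1.2 2.2 1.1 2.8]
1.25 [1.7 2.7 1.4 3.5]
peg px [[145.9, 179.0], [125.1, 189.0], [144.3, 175.8], [123.4, 185.7]] seen [[142.3, 175.1], [122.7, 185.1]]
peg nets in rack frame [[-0.001, 0.195, 0.0], [0.001, 0.203, 0.0]]
```

View pics/bott.png

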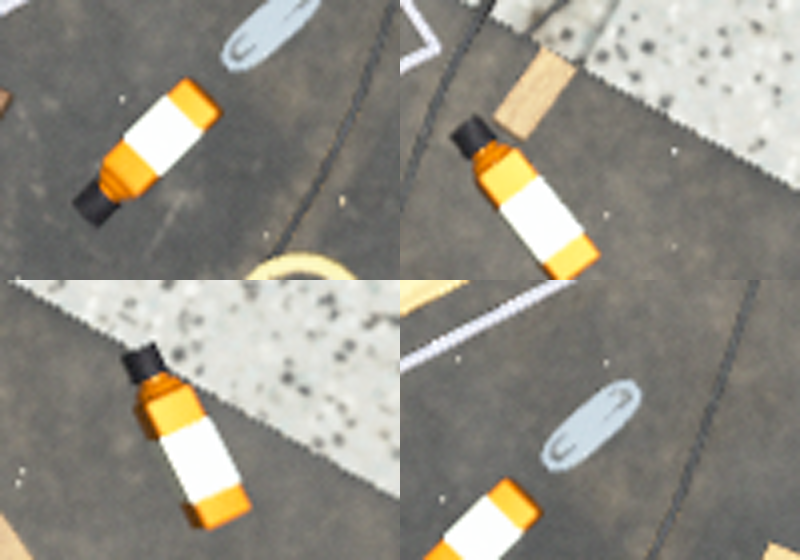

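The crops show A with its cap lower-left, B with its cap upper-left beside the offcut, and C with its cap up at the bench edge. The brush lies in line with A's axis. Next I'll fit the bottle silhouettes and overlay the rack fit to check both.

```bash
cat >> h.py <<'E'
from scipy.optimize import minimize
S=4
def body(p,L):
    "points of a lying bottle: p=x,y,yaw of origin (48 from foot), +x to cap; L body length; up to shoulder end"
    B=np.array([[u,v,w] for u in (-48,L-48) for v in (-18,18) for w in (0,36)]+[[L-48+12,v,w] for v in (-12,12) for w in (6,30)])/1000
    return R.from_euler("z",p[2]).apply(B)+[p[0],p[1],0]
def bmask(im,c,cen,r=30):
    hsv=cv2.cvtColor(im,cv2.COLOR_RGB2HSV)
    m=cv2.inRange(hsv,(5,130,70),(25,255,255))
    wh=cv2.inRange(hsv,(0,0,150),(180,60,255))
    g=np.zeros_like(m); cv2.circle(g,tuple(int(v) for v in cen),r,255,-1)
    m&=g; wh&=g
    n,l,st,_=cv2.connectedComponentsWithStats(m|wh)
    best=max(range(1,n),key=lambda i:((l==i)&(m>0)).sum())
    return (l==best).astype(np.uint8)
def fitb(ims,p0):
    M={}
    for c,im in ims.items():
        m=bmask(im,c,proj(c,[p0[0],p0[1],.018])[0]); M[c]=cv2.resize(m,None,fx=S,fy=S,interpolation=cv2.INTER_LINEAR)
    best=None
    for L in (82,96):
        def cost(q):
            p=np.array(p0)+q*np.array([.005,.005,.1]); t=0
            for c,m in M.items():
                h=cv2.convexHull(((proj(c,body(p,L))+.5)*S).astype(np.float32)).astype(np.int32)
                r=np.zeros_like(m); cv2.fillConvexPoly(r,h,1); t+=1-(r&m).sum()/(r|m).sum()
            return t/len(M)
        r=minimize(cost,np.zeros(3),method="Nelder-Mead",options=dict(initial_simplex=np.array([[0,0,0],[2,0,0],[0,2,0],[0,0,2.]]),xatol=.02,fatol=1e-4))
        if best is None or r.fun<best[0]: best=(r.fun,np.array(p0)+r.x*np.array([.005,.005,.1]),L)
    return best
E
python3 - <<'E'
from h import *
ims={c:read_camera(c) for c in P}
for n,p in dict(A=(.303,.302,np.radians(135)),B=(.448,.028,np.radians(37)),C=(.368,-.218,np.radians(25))).items():
    for k in (("top",),("side",),("top","side")):
        e,p1,L=fitb({c:ims[c] for c in k},p); print(n,k,round(e,3),p1.round(4),round(np.degrees(p1[2]),1),L)
q=np.load("rack.npy"); im=cv2.resize(ims["top"][100:225,115:282,::-1],None,fx=4.7,fy=4.7,interpolation=cv2.INTER_CUBIC)
def dr(X,col):
    X=R.from_euler("z",q[2]).apply(np.array(X)/1000)+[q[0],q[1],0]
    pp=((proj("top",X)-[115,100]+.5)*4.7-.5).round().astype(np.int32); cv2.polylines(im,[pp],True,col,1)
for i in range(5):
    y=128-64*i
    dr([[23,y+22,12],[23,y-22,12],[-21,y-22,12],[-21,y+22,12]],(0,0,255)); dr([[23,y+22,45],[23,y-22,45],[-21,y-22,45],[-21,y+22,45]],(255,0,0))
for y in (160,-160): dr([[38,y,70],[-58,y,70],[-58,y*17/16,70],[38,y*17/16,70]],(0,160,0))
dr([[0,170,58],[0,229,66]],(255,0,255)); dr([[38,170,45],[38,-170,45]],(255,255,0))
cv2.imwrite("pics/rack2.png",im)
E
```

```text
A ('top',) 0.102 [0.2999 0.3063 2.3471] 134.5 82
A ('side',) 0.187 [0.2999 0.3053 2.2344] 128.0 82
A ('top', 'side') 0.155 [0.2998 0.3065 2.3223] 133.1 82
B ('top',) 0.347 [0.454  0.0368 0.6791] 38.9 82
B ('side',) 0.14 [0.447  0.0309 0.6418] 36.8 82
B ('top', 'side') 0.26 [0.4437 0.0286 0.6962] 39.9 96
C ('top',) 0.482 [ 0.3745 -0.2175  0.377 ] 21.6 96
C ('side',) 0.166 [ 0.3805 -0.2122  0.46  ] 26.4 82
C ('top', 'side') 0.351 [ 0.3806 -0.2124  0.432 ] 24.7 82
```

View pics/rack2.png

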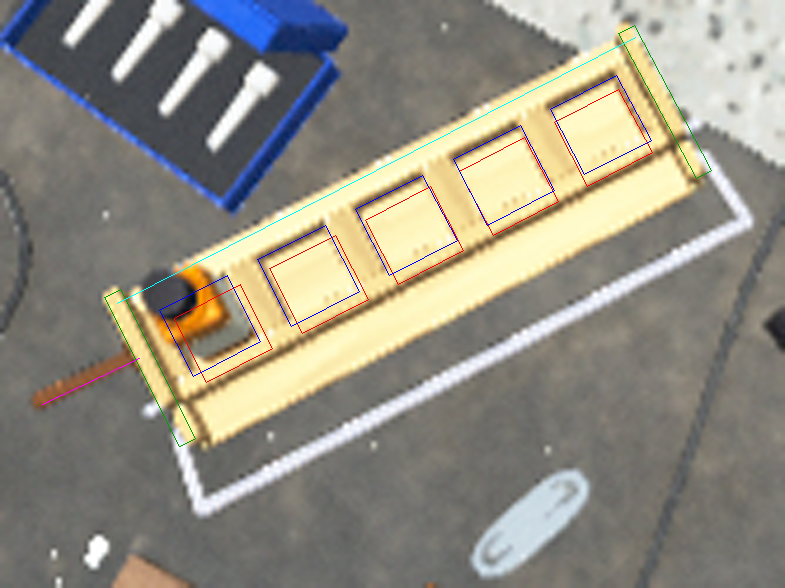

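The rack overlay agrees to about 2–3 crop pixels, with the true rack about 1.5 mm further toward +x, so I'll apply that. B and C were contaminated by the pale floor, so I'll tighten the label mask. I'll also check that the arm can reach the tilted grasps.

```bash
sed -i 's/wh=cv2.inRange(hsv,(0,0,150),(180,60,255))/wh=cv2.inRange(hsv,(0,0,228),(180,40,255))/; s/best=max(range/wh=cv2.morphologyEx(wh,cv2.MORPH_OPEN,np.ones((3,3),np.uint8)); n,l,st,_=cv2.connectedComponentsWithStats(m|wh)\n    best=max(range/' h.py
cat >> h.py <<'E'
RK=np.array([.5553,.2972,.484])
def rk(X): return R.from_euler("z",RK[2]).apply(X)+[RK[0],RK[1],0]
def tool(yaw,alpha):
    "tool whose approach is tilted: horizontal part along yaw, alpha from vertical; fingers close across yaw"
    u=np.array([np.cos(yaw),np.sin(yaw),0]); z=-np.array([0,0,1])*np.cos(alpha)+u*np.sin(alpha)
    y=np.cross([0,0,1],u); return np.c_[np.cross(y,z),y,z]
def quat(M,flip=False):
    if flip: M=M@np.diag([-1,-1,1])
    return R.from_matrix(M).as_quat().tolist()
def ik(p,M): return [inverse_kinematics(list(map(float,p)),quat(M,f)) for f in (False,True)]
E
python3 - <<'E'
from h import *
ims={c:read_camera(c) for c in P}
for n,p in dict(A=(.300,.306,np.radians(134)),B=(.447,.031,np.radians(38)),C=(.372,-.217,np.radians(25))).items():
    for k in (("top",),("side",),("top","side")):
        e,p1,L=fitb({c:ims[c] for c in k},p); print(n,k,round(e,3),p1.round(4),round(np.degrees(p1[2]),1),L)
    u=np.array([np.cos(p[2]),np.sin(p[2]),0])
    for a in (20,30,40,45):
        print(a,[None if j is None else np.round(j,2).tolist() for z in (.024,.1) for j in ik(np.array([p[0],p[1],z])+.025*u,tool(p[2]+np.pi,np.radians(a)))])
for i in (2,3,4,5):
    for a in (20,30,40,45):
        print("bay",i,a,[None if j is None else np.round(j,2).tolist() for z in (.09,.2) for j in ik(rk([0,.192-.064*i,z]),tool(RK[2],np.radians(90-a)))])
E
```

```text
A ('top',) 0.117 [0.2997 0.3059 2.3529] 134.8 82
A ('side',) 0.37 [0.3002 0.3052 2.2258] 127.5 82
A ('top', 'side') 0.253 [0.2992 0.306  2.3192] 132.9 82
20 [[-1.4, 0.42, 0.24, 2.22, 0.36, 0.68, -0.7], [-0.96, 0.43, -0.23, 2.2, 0.61, 0.78, 2.23], [-1.4, 0.26, 0.24, 2.2, 0.35, 0.86, -0.64], [-0.93, 0.27, -0.27, 2.18, 0.5, 0.92, 2.37]]
30 [[-1.5, 0.5, 0.26, 2.18, 0.48, 0.79, -0.88], [-1.06, 0.5, -0.24, 2.16, 0.73, 0.93, 2.05], [-1.51, 0.33, 0.26, 2.17, 0.46, 0.96, -0.81], [-1.02, 0.34, -0.28, 2.15, 0.63, 1.05, 2.18]]
40 [[-1.59, 0.59, 0.27, 2.13, 0.54, 0.92, -1.01], [-1.13, 0.59, -0.25, 2.11, 0.81, 1.09, 1.93], [-1.6, 0.43, 0.28, 2.14, 0.54, 1.06, -0.93], [-1.09, 0.43, -0.29, 2.11, 0.73, 1.2, 2.04]]
45 [[-1.62, 0.64, 0.27, 2.11, 0.57, 0.98, -1.05], [-1.16, 0.63, -0.25, 2.08, 0.83, 1.17, 1.88], [-1.64, 0.48, 0.29, 2.12, 0.57, 1.12, -0.98], [-1.12, 0.48, -0.3, 2.09, 0.77, 1.28, 1.99]]
B ('top',) 0.819 [0.4578 0.0442 0.4552] 26.1 82
B ('side',) 0.308 [0.4471 0.0298 0.6374] 36.5 82
B ('top', 'side') 0.582 [0.4441 0.0285 0.7036] 40.3 96
20 [[-0.75, 0.64, 0.59, 1.98, -0.23, 0.95, -0.95], [-0
[... 3925 characters left out ...]
[-1.49, 1.99, 1.32, 2.4, 3.05, 1.48, -0.2], [0.89, 0.77, -1.24, 2.35, 3.05, 0.67, -0.75], [0.89, 0.77, -1.24, 2.35, 3.05, 0.67, 2.39]]
bay 5 30 [[0.88, 1.14, -1.26, 2.3, 2.76, 0.72, -0.2], [0.7, 0.86, -1.04, 2.3, 2.98, 0.66, 2.47], [0.85, 0.56, -1.23, 2.3, 2.83, 0.43, -0.75], [0.85, 0.56, -1.23, 2.3, 2.83, 0.43, 2.39]]
bay 5 40 [[0.81, 0.95, -1.25, 2.24, 2.39, 0.58, -0.07], [0.65, 0.72, -1.03, 2.25, 2.63, 0.45, 2.64], [0.81, 0.45, -1.2, 2.22, 2.22, 0.22, -0.26], [0.63, 0.33, -0.98, 2.23, 2.74, 0.14, 2.28]]
bay 5 45 [[0.78, 0.88, -1.24, 2.21, 2.15, 0.54, 0.08], [0.44, 0.55, -0.81, 2.22, 2.64, 0.29, 2.47], [0.63, 0.32, -1.0, 2.18, 1.54, 0.1, 0.32], [0.81, 0.45, -1.23, 2.17, 1.57, 0.23, -2.77]]
```

```bash
python3 - <<'E'
from h import *
print(read_tcp_rot(), tool(0,0).round(2).tolist())
for i in (2,3,4,5):
  for nm,yw in (("right",RK[2]+np.pi/2),("left",RK[2]-np.pi/2)):
    for a in (30,40):
        print("bay",i,nm,a,[None if j is None else np.round(j,1).tolist() for z in (.085,.19) for j in ik(rk([0,.192-.064*i,z]),tool(yw,np.radians(90-a)))])
E
```

```text
[ 1.78899741e-01  9.83867309e-01  3.81206963e-06 -7.09088787e-06] [[-1.0, 0.0, 0.0], [0.0, 1.0, 0.0], [0.0, 0.0, -1.0]]
bay 2 right 30 [[-0.8, 1.0, 0.7, 1.7, -1.5, 1.7, -2.1], [-0.2, 0.8, -0.0, 1.7, -1.1, 1.3, 0.9], [-0.9, 0.9, 0.9, 1.7, -1.5, 1.8, -2.2], [-0.4, 0.6, 0.2, 1.7, -1.1, 1.4, 0.8]]
bay 2 right 40 [[-0.9, 1.0, 0.9, 1.8, -1.5, 1.7, -2.1], [-0.3, 0.7, 0.0, 1.7, -1.0, 1.2, 0.8], [-1.1, 0.9, 1.1, 1.7, -1.5, 1.8, -2.2], [-0.5, 0.6, 0.3, 1.7, -1.0, 1.3, 0.7]]
bay 2 left 30 [[-1.3, 0.9, 0.4, 1.6, 0.6, 1.3, -0.8], [-0.9, 0.9, -0.2, 1.5, 0.9, 1.6, 2.1], [-1.3, 0.8, 0.5, 1.6, 0.6, 1.4, -0.7], [-0.9, 0.7, -0.2, 1.5, 0.9, 1.7, 2.2]]
bay 2 left 40 [[-1.3, 0.8, 0.4, 1.6, 0.5, 1.2, -0.7], [-0.9, 0.8, -0.1, 1.6, 0.8, 1.4, 2.2], [-1.3, 0.7, 0.4, 1.6, 0.5, 1.3, -0.6], [-0.9, 0.7, -0.2, 1.6, 0.8, 1.5, 2.3]]
bay 3 right 30 [[-0.8, 1.1, 0.9, 1.7, -1.5, 1.9, -2.0], [-0.2, 0.8, 0.1, 1.6, -1.0, 1.4, 0.9], [-0.8, 0.9, 0.9, 1.7, -1.4, 1.9, -2.1], [-0.4, 0.7, 0.3, 1.7, -1.1, 1.5, 0.9]]
bay 3 right 40 [[-0.8, 1.0, 0.9, 1.7, -1.4, 1.7, -2.1], [-0.3, 0.8, 0.1, 1.7, -1.0, 1.3, 0.9], [-0.9, 1.0, 1.1, 1.7
[... 1080 characters left out ...]
1.4, 2.4]]
bay 5 right 30 [[-0.4, 1.1, 0.7, 1.5, -1.3, 1.8, -2.0], [-0.2, 0.9, 0.3, 1.5, -1.0, 1.6, 1.0], [-0.4, 0.9, 0.7, 1.5, -1.2, 1.9, -2.1], [-0.3, 0.8, 0.4, 1.5, -1.1, 1.7, 0.9]]
bay 5 right 40 [[-0.6, 1.1, 0.9, 1.6, -1.4, 1.8, -2.0], [-0.2, 0.8, 0.3, 1.5, -1.0, 1.5, 1.0], [-0.6, 0.9, 0.9, 1.5, -1.2, 1.8, -2.1], [-0.4, 0.7, 0.5, 1.5, -1.0, 1.6, 0.9]]
bay 5 left 30 [[-1.2, 0.9, 0.5, 1.8, 0.7, 1.0, -0.7], [-0.7, 0.8, -0.0, 1.7, 1.1, 1.3, 2.2], [-1.2, 0.7, 0.6, 1.8, 0.7, 1.2, -0.6], [-0.7, 0.6, -0.1, 1.7, 1.0, 1.4, 2.3]]
bay 5 left 40 [[-1.1, 0.8, 0.5, 1.8, 0.6, 1.0, -0.6], [-0.7, 0.7, -0.0, 1.8, 1.0, 1.2, 2.3], [-1.2, 0.6, 0.6, 1.8, 0.6, 1.1, -0.5], [-0.7, 0.6, -0.1, 1.7, 0.9, 1.3, 2.4]]
```

```bash
cat >> h.py <<'E'
AL=np.radians(40); MP=tool(RK[2]+np.pi/2,np.pi/2-AL); HP=np.array([-np.sin(RK[2]),np.cos(RK[2]),0])
def snap(c,name,x0=None):
    im=read_camera(c)
    if x0 is not None: im=cv2.resize(im[x0[1]:x0[1]+150,x0[0]:x0[0]+200],None,fx=3,fy=3,interpolation=cv2.INTER_CUBIC)
    cv2.imwrite(f"pics/{name}.png",im[:,:,::-1])
GU=.016
def pick(p,gap=.06):
    u=np.array([np.cos(p[2]),np.sin(p[2]),0]); M=tool(p[2]+np.pi,AL); q=quat(M,True)
    T=np.array([p[0],p[1],.026])+GU*u
    move_gripper(gap,60)
    move_ptp((T-.12*M[:,2]+[0,0,.04]).tolist(),q)
    movel((T-.04*M[:,2]).tolist(),q,.2); movel(T.tolist(),q,.08)
    print("pick f",np.round(read_ft_force(),1)); move_gripper(0,60)
    print("gap",read_finger_gap(),read_grasp_force()); movel((T+[0,0,.22]).tolist(),q,.25)
    print("lifted gap",read_finger_gap(),np.round(read_ft_force(),1),"t",read_time_s())
def pt(bay,z,dx=0,dy=0): return (rk([dx,.192-.064*bay+dy,z])+[0,0,GU]-.008*HP).tolist()
def hover(bay): move_ptp(pt(bay,.2),quat(MP,True)); movel(pt(bay,.115),None,.15)
def lower(bay,z0=.115,dx=0,dy=0):
    f0=np.array(read_ft_force()); movel(pt(bay,.075,dx,dy),None,.06); 
    for z in np.arange(.075,.0545,-.002):
        movel(pt(bay,z,dx,dy),None,.04); f=np.array(read_ft_force())-f0
        if np.linalg.norm(f)>7: break
    print("lowered z",round(z,4),"df",f.round(1)); return z
def release(bay,z):
    movel(pt(bay,max(z,.0605)),None,.03)
    move_gripper(.050); p=np.array(pt(bay,max(z,.0605))); movel((p-.09*MP[:,2]).tolist(),None,.15); movel((p-.09*MP[:,2]+[0,0,.12]).tolist(),None,.3)
    print("t",read_time_s())
def seen():
    read_camera("top"); print("bottles",[(onz("top",a,.018)[0,:2].round(3).tolist(),round(q,2)) for a,q in look("top","bottle_1")])
E
python3 - <<'E'
from h import *
seen(); pick((.2995,.306,np.radians(133.5))); hover(2); snap("side","a1",(180,70))
E
```

```text
bottles [([0.452, 0.024], 0.79), ([0.294, 0.3], 0.76), ([0.374, -0.216], 0.69)]
pick f [-1.4 -0.2  0.3]
gap 0.03520577117960172 60.03654062747955
lifted gap 0.03516253794867993 [-0.1 -0.3 -2. ] t 8.4917
```

View pics/a1.png

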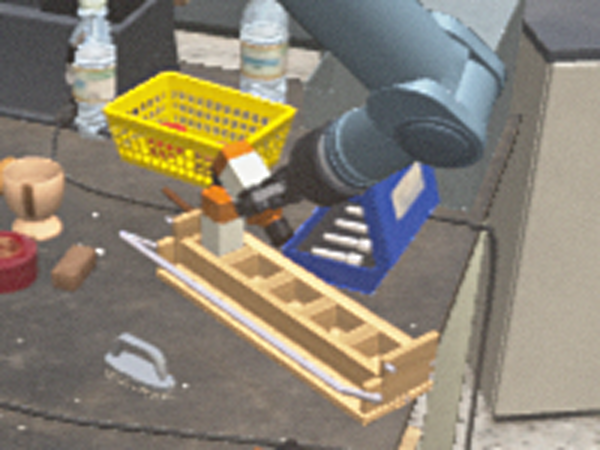

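The picture shows A held cap-down: the grasp needs the opposite half turn for placing. I'll check whether the flipped placing pose is reachable from here.

```bash
python3 - <<'E'
from h import *
print(np.round(read_qpos(),2))
for b in (2,3,4,5):
  for z in (.2,.115,.06):
    j=inverse_kinematics(pt(b,z),quat(MP,False)); print(b,z,None if j is None else np.round(j,2))
E
```

```text
[-0.46  0.67  0.24  1.73 -1.05  1.3   0.83]
2 0.2 [-1.05  0.89  1.15  1.73 -1.44  1.83 -2.24]
2 0.115 [-0.94  0.9   0.92  1.75 -1.41  1.66 -2.16]
2 0.06 [-0.94  1.01  0.92  1.75 -1.49  1.67 -2.09]
3 0.2 [-0.94  0.93  1.15  1.68 -1.41  1.89 -2.18]
3 0.115 [-0.93  1.09  1.14  1.7  -1.52  1.9  -2.08]
3 0.06 [-0.82  1.03  0.92  1.7  -1.44  1.72 -2.05]
4 0.2 [-0.82  0.97  1.15  1.61 -1.38  1.96 -2.13]
4 0.115 [-0.82  1.12  1.14  1.63 -1.49  1.95 -2.03]
4 0.06 [-0.71  1.06  0.92  1.63 -1.39  1.77 -2.01]
5 0.2 [-0.6   0.87  0.92  1.52 -1.22  1.87 -2.14]
5 0.115 [-0.6   1.    0.92  1.54 -1.3   1.83 -2.04]
5 0.06 [-0.6   1.1   0.92  1.54 -1.36  1.81 -1.99]
```

```bash
sed -i 's/^def hover(bay).*/def hover(bay,fl=True): move_ptp(pt(bay,.2),quat(MP,fl)); movel(pt(bay,.115),None,.15)/; s/M=tool(p\[2\]+np.pi,AL); q=quat(M,True)/M=tool(p[2]+np.pi,AL); q=quat(M,False)/' h.py
python3 - <<'E'
from h import *
p=np.array(pt(2,.115)); movel((p+[0,0,.17]).tolist(),None,.25)
move_ptp((p+[0,0,.12]).tolist(),quat(MP,False)); movel(p.tolist(),None,.15)
print(np.round(read_qpos(),2),read_finger_gap(),read_time_s()); snap("side","a2",(180,70))
E
```

```text
[-0.99  0.97  1.03  1.75 -1.48  1.75 -2.14] 0.0347702554106516 14.9167
```

View pics/a2.png

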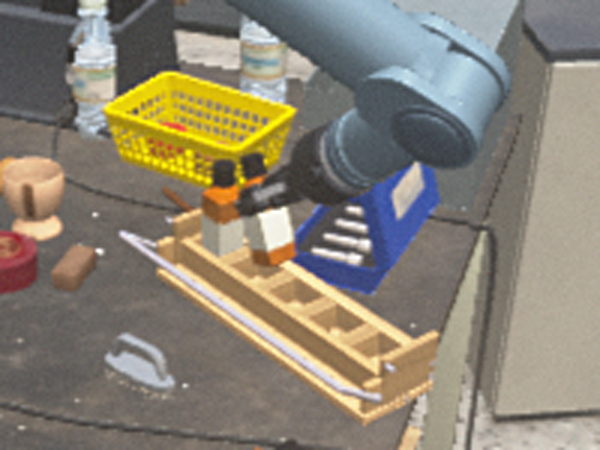

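```bash
python3 - <<'E'
from h import *
print(read_finger_gap(),read_grasp_force())
tcp=np.array(read_eef_pos())
for t in np.radians([0,5,10,15,20]):
    ax=np.array([0,0,1])*np.cos(t)+HP*np.sin(t); n=HP*np.cos(t)-np.array([0,0,1])*np.sin(t)
    O=tcp-GU*ax+.008*n
    r=proj("side",np.array([O+ax*.068,O-ax*.048])); r=(r-[180,70])*3; r2=proj("top",np.array([O+ax*.068,O-ax*.048]))
    print(np.degrees(t),r.round().tolist(),"st",((proj("side",rk(np.array([[0,.128,.142],[0,.128,.012]])))-[180,70])*3).round().tolist())
a=cv2.resize(read_camera("side")[110:170,230:300],None,fx=5.5,fy=5.5,interpolation=cv2.INTER_CUBIC)
b=cv2.resize(read_camera("top")[120:180,140:210],None,fx=5.5,fy=5.5,interpolation=cv2.INTER_CUBIC)
cv2.imwrite("pics/a3.png",np.hstack([a,b])[:,:,::-1])
E
```

```text
0.03504828036858525 64.86486554145813
0.0 [[258.0, 149.0], [255.0, 247.0]] st [[218.0, 163.0], [217.0, 266.0]]
5.0 [[256.0, 148.0], [259.0, 249.0]] st [[218.0, 163.0], [217.0, 266.0]]
10.0 [[253.0, 148.0], [262.0, 251.0]] st [[218.0, 163.0], [217.0, 266.0]]
14.999999999999998 [[250.0, 148.0], [265.0, 253.0]] st [[218.0, 163.0], [217.0, 266.0]]
20.0 [[248.0, 148.0], [269.0, 255.0]] st [[218.0, 163.0], [217.0, 266.0]]
```

View pics/a3.png

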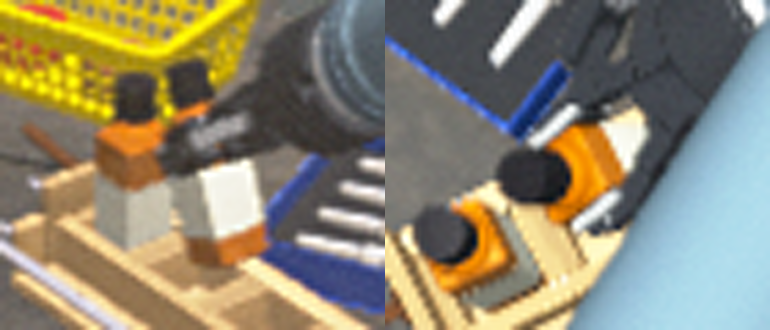

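Side crop: cap top at (187,65) and foot centre near (228,250), so bottle A has pitched about 20° in the grip. I'll compensate by pitching the tool.

```bash
python3 - <<'E'
from h import *
for t in (15,18,20):
  M=tool(RK[2]+np.pi/2,np.pi/2-AL+np.radians(t))
  for z in (.2,.115,.06):
    j=inverse_kinematics(pt(2,z),quat(M,False)); print(t,z,None if j is None else np.round(j,2))
E
```

```text
15 0.2 [-0.87  0.89  0.93  1.71 -1.51  1.93 -2.18]
15 0.115 [-0.82  1.    0.84  1.71 -1.55  1.87 -2.08]
15 0.06 [-0.78  1.07  0.78  1.7  -1.57  1.83 -2.02]
18 0.2 [-0.83  0.89  0.89  1.71 -1.53  1.94 -2.18]
18 0.115 [-0.78  1.01  0.81  1.7  -1.56  1.9  -2.07]
18 0.06 [-0.72  1.06  0.7   1.68 -1.54  1.82 -2.02]
20 0.2 [-0.81  0.89  0.86  1.71 -1.53  1.96 -2.17]
20 0.115 [-0.76  1.01  0.78  1.7  -1.56  1.91 -2.07]
20 0.06 [-0.71  1.08  0.7   1.67 -1.57  1.86 -2.01]
```

```bash
python3 - <<'E'
from h import *
M=tool(RK[2]+np.pi/2,np.pi/2-AL+np.radians(18)); q=quat(M,False)
p=np.array(pt(2,.115)); movel((p+[0,0,.08]).tolist(),None,.2)
for b in (3,):
  move_ptp(pt(b,.16),q); movel(pt(b,.12),None,.1)
print(np.round(read_qpos(),2),read_finger_gap())
a=cv2.resize(read_camera("side")[100:180,230:320],None,fx=4.4,fy=4.4,interpolation=cv2.INTER_CUBIC)
b=cv2.resize(read_camera("top")[100:180,150:240],None,fx=4.4,fy=4.4,interpolation=cv2.INTER_CUBIC)
cv2.imwrite("pics/a4.png",np.hstack([a,b])[:,:,::-1])
O=np.array(rk([0,0,.12])); 
for c,o in (("side",(230,100)),("top",(150,100))): print(c,((proj(c,np.array([O+[0,0,.068],O-[0,0,.048]]))-o)*4.4).round().tolist())
E
```

```text
[-0.6   0.96  0.68  1.64 -1.42  1.86 -2.07] 0.03508956602857309
side [[218.0, 117.0], [211.0, 263.0]]
top [[189.0, 159.0], [219.0, 199.0]]
```

View pics/a4.png

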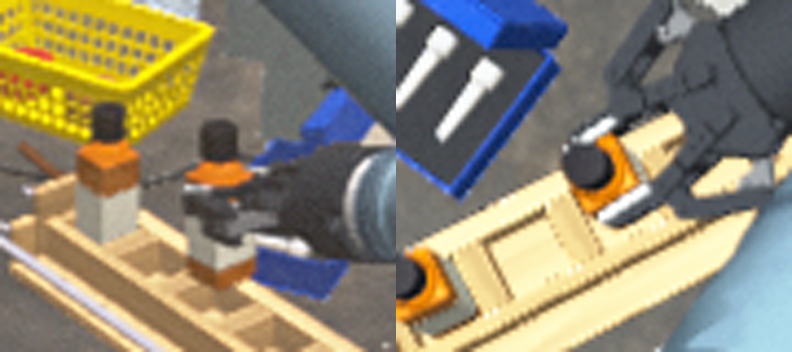

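```bash
sed -i 's/^def release(bay,z):/def release(bay,z,MP=MP):/' h.py; python3 - <<'E'
from h import *
M=tool(RK[2]+np.pi/2,np.pi/2-AL+np.radians(22)); q=quat(M,False)
movel(pt(3,.12),q,.05); print(np.round(read_qpos(),2))
def low():
    f0=np.array(read_ft_force()); movel(pt(3,.098),None,.06)
    for z in np.arange(.096,.0545,-.002):
        movel(pt(3,z),None,.05); f=np.array(read_ft_force())-f0
        if np.linalg.norm(f)>5: break
    print("z",z,f.round(1),np.round(read_ft_torque(),2),read_time_s()); return z
low()
a=cv2.resize(read_camera("side")[100:180,230:320],None,fx=4.4,fy=4.4,interpolation=cv2.INTER_CUBIC)
b=cv2.resize(read_camera("top")[100:180,150:240],None,fx=4.4,fy=4.4,interpolation=cv2.INTER_CUBIC)
cv2.imwrite("pics/a5.png",np.hstack([a,b])[:,:,::-1])
E
```

```text
[-0.55  0.98  0.63  1.62 -1.43  1.89 -2.06]
z 0.094 [-0.7 -2.   8.9] [-0.02  0.36  0.43] 18.0667
```

View pics/a5.png

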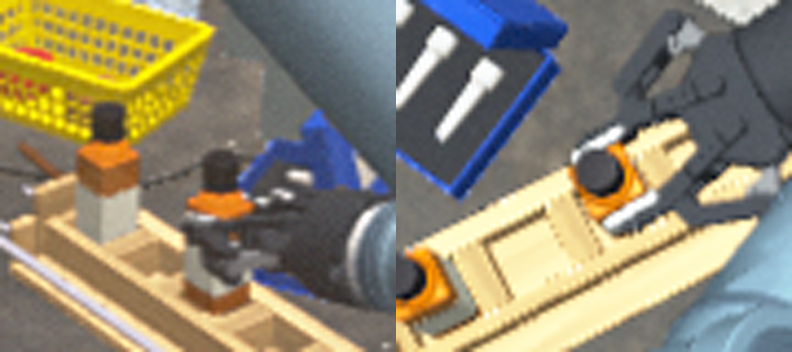

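```bash
python3 - <<'E'
from h import *
from scipy.spatial.transform import Rotation as R
inv=lambda X:R.from_euler("z",-RK[2]).apply(np.array(X)-[RK[0],RK[1],0]).round(4)
obs={"side":np.array([220,152])/4.4+[230,100],"top":np.array([204,172])/4.4+[150,100]}
s=least_squares(lambda X:np.r_[proj("side",X)[0]-obs["side"],proj("top",X)[0]-obs["top"]],[.56,.3,.15])
print("cap rack",inv(s.x),s.fun.round(1))
print("foot rack",[inv(onz("side",np.array([217,302])/4.4+[230,100],z)[0]) for z in (.038,.043)])
# reference: standing bottle seen in same crops: cap top side (107,110), top (12,272)?
print("standing cap side at z.142",inv(onz("side",np.array([107,110])/4.4+[230,100],.142)[0]))
print("tcp rack",inv(read_eef_pos()))
# bay rims / standing foot
for c in P: read_camera(c); print(c,[(inv(onz(c,a,.012)[0])[:2].tolist(),round(k,2)) for a,k in look(c,"bay_1")])
E
```

```text
cap rack [-0.0031 -0.0039  0.1636] [-0.7  0.1  0.1 -0.5]
foot rack [array([ 0.0057, -0.0024,  0.038 ]), array([ 0.0005, -0.008 ,  0.043 ])]
standing cap side at z.142 [0.0007 0.121  0.142 ]
tcp rack [ 0.     -0.0082  0.1129]
top [([0.0015, 0.0691], 0.96), ([-0.0012, -0.1265], 0.83), ([0.0012, 0.002], 0.74), ([0.0061, -0.0753], 0.59)]
side [([-0.1887, 0.0241], 0.68), ([-0.0045, -0.0136], 0.62), ([0.0038, 0.0707], 0.6), ([-0.0063, -0.0662], 0.6), ([0.003, -0.1249], 0.57), ([0.006, 0.1483], 0.56)]
```

```bash
python3 - <<'E'
from h import *
def low(dx,dy):
    movel(pt(3,.099,dx,dy),None,.06); f0=np.array(read_ft_force())
    for z in np.arange(.096,.0545,-.002):
        movel(pt(3,z,dx,dy),None,.05); f=np.array(read_ft_force())-f0
        if np.linalg.norm(f)>5: break
    print((dx,dy),"z",round(z,3),f.round(1),np.round(read_ft_torque(),2),round(read_time_s(),1)); return z
for dx,dy in ((.001,.004),(.002,.007),(.0,.001),(-.002,.005),(.004,.004)):
    if low(dx,dy)<.085: break
E
```

```text
(0.001, 0.004) z 0.062 [-0.5 -1.8  5.5] [-0.14  0.14  0.2 ] 23.1
```

```bash
cat >> h.py <<'E'
def letgo(M):
    move_gripper(.050); p=np.array(read_eef_pos()); movel((p-.09*M[:,2]).tolist(),None,.15); movel((p-.09*M[:,2]+[0,0,.14]).tolist(),None,.3)
def standing():
    "cap tops of standing bottles in rack frame (both cameras), by network origin"
    for c in P:
        read_camera(c)
        for n in ("bottle_1","standing_1"): print(c,n,[(R.from_euler("z",-RK[2]).apply(onz(c,a,.06)[0]-[RK[0],RK[1],0]).round(3)[:2].tolist(),round(k,2)) for a,k in look(c,n)])
E
python3 - <<'E'
from h import *
letgo(tool(RK[2]+np.pi/2,np.pi/2-AL+np.radians(22)))
standing(); seen()
a=cv2.resize(read_camera("side")[100:180,230:320],None,fx=4.4,fy=4.4,interpolation=cv2.INTER_CUBIC)
b=cv2.resize(read_camera("top")[100:180,150:240],None,fx=4.4,fy=4.4,interpolation=cv2.INTER_CUBIC)
cv2.imwrite("pics/a6.png",np.hstack([a,b])[:,:,::-1])
ims={c:read_camera(c) for c in P}
for n,p in dict(B=(.445,.029,np.radians(37.5)),C=(.372,-.216,np.radians(25))).items():
    for k in (("top",),("side",)):
        e,p1,L=fitb({c:ims[c] for c in k},p); print(n,k,round(e,3),p1.round(4),round(np.degrees(p1[2]),1),L)
print(read_time_s())
E
```

```text
top bottle_1 [([-0.403, -0.354], 0.68), ([0.007, -0.002], 0.52)]
top standing_1 [([-0.002, 0.126], 0.83)]
side bottle_1 [([0.005, -0.0], 0.79), ([-0.427, -0.392], 0.73), ([-0.247, -0.223], 0.66)]
side standing_1 [([0.0, 0.109], 0.73)]
bottles [([0.567, 0.31], 0.76), ([0.363, -0.217], 0.62)]Traceback (most recent call last):
  File "<stdin>", line 10, in <module>
  File "h.py", line 41, in fitb
    m=bmask(im,c,proj(c,[p0[0],p0[1],.018])[0]); M[c]=cv2.resize(m,None,fx=S,fy=S,interpolation=cv2.INTER_LINEAR)
  File "h.py", line 36, in bmask
    best=max(range(1,n),key=lambda i:((l==i)&(m>0)).sum())
ValueError: max() iterable argument is empty
```

View pics/a6.png

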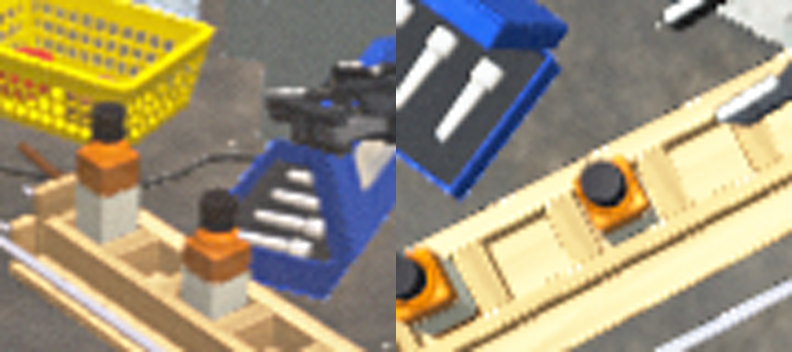

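A stands square in bay 3: in the side view its cap is at (218,205) and its foot is in the well. Next is C into bay 4.

```bash
sed -i 's/,60)/,90)/g' h.py; cat >> h.py <<'E'
def insert(bay,offs=((0,0),(.001,.003),(0,-.003),(.003,0),(-.003,0),(0,.006)),zs=.096):
    for dx,dy in offs:
        movel(pt(bay,zs+.004,dx,dy),None,.06); f0=np.array(read_ft_force())
        for z in np.arange(zs,.0505,-.002):
            movel(pt(bay,z,dx,dy),None,.05); f=np.array(read_ft_force())-f0
            if np.linalg.norm(f)>5: break
        print((dx,dy),"z",round(z,3),f.round(1),np.round(read_ft_torque(),2),round(read_time_s(),1),"gap",round(read_finger_gap(),4))
        if z<.08: return True
    return False
def two(name,bay,z=.12):
    O=rk([0,.192-.064*bay,z]); out=[]
    for c in ("side","top"):
        m=proj(c,O)[0].round().astype(int)-[45,40]; im=read_camera(c)[m[1]:m[1]+80,m[0]:m[0]+90]
        im=cv2.resize(im,None,fx=4.4,fy=4.4,interpolation=cv2.INTER_CUBIC)
        L=((proj(c,np.array([O+[0,0,.082],O-[0,0,.048]]))-m+.5)*4.4); print(c,"expected cap(long),foot",L.round().tolist()); out.append(im)
    cv2.imwrite(f"pics/{name}.png",np.hstack(out)[:,:,::-1])
E
python3 - <<'E'
from h import *
pick((.372,-.216,np.radians(25)))
ims={c:read_camera(c) for c in P}
p=(.445,.029,np.radians(37.5))
try:
  for k in (("top",),("side",)):
    e,p1,L=fitb({c:ims[c] for c in k},p); print("B",k,round(e,3),p1.round(4),round(np.degrees(p1[2]),1),L)
except Exception as e: print(e)
seen()
move_ptp(pt(4,.2),quat(MP,True)); movel(pt(4,.12),None,.15); print(np.round(read_qpos(),2),read_time_s()); two("c1",4)
E
```

```text
pick f [ 0.5 -0.6  0.2]
gap 0.034667556950878774 89.6272623538971
lifted gap 0.03485693072602337 [-0.  -0.3 -2.3] t 29.975
B ('top',) 0.83 [0.4647 0.0474 0.4027] 23.1 82
B ('side',) 0.321 [0.4125 0.0363 0.6697] 38.4 96
bottles [([0.45, 0.014], 0.78), ([0.565, 0.315], 0.72)]
[ 0.15  0.74 -0.35  1.58 -0.61  1.26  0.65] 32.6333
side expected cap(long),foot [[207.0, 71.0], [195.0, 239.0]]
top expected cap(long),foot [[187.0, 145.0], [209.0, 197.0]]
```

View pics/c1.png

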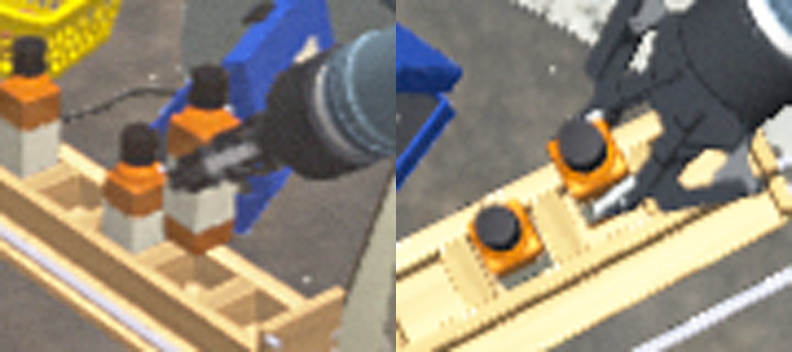

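C is upright: cap at (208,75) against an expected (207,71). I'll insert it.

```bash
python3 - <<'E'
from h import *
if insert(4):
    letgo(MP); print(read_time_s())
    j=np.array(read_qpos()); j[0]-=.9; move_j(j.tolist())
    standing(); 
    ims={c:read_camera(c) for c in P}; seen()
    read_camera("side"); print([(onz("side",a,.018)[0,:2].round(3).tolist(),round(q,2)) for a,q in look("side","bottle_1")])
    hsv=cv2.cvtColor(ims["top"],cv2.COLOR_RGB2HSV); m=cv2.inRange(hsv,(5,130,70),(25,255,255)); yy,xx=np.nonzero(m); k=np.hypot(xx-298,yy-187)<30
    (cx,cy),s,a=cv2.minAreaRect((onz("top",np.c_[xx[k],yy[k]],.018)[:,:2]*1000).astype(np.float32)); print("B box",cx,cy,s,a)
    cv2.imwrite("pics/b0.png",cv2.resize(ims["top"][135:225,235:355,::-1],None,fx=5,fy=5,interpolation=cv2.INTER_CUBIC))
E
```

```text
(0, 0) z 0.058 [-0.4 -2.6  8. ] [-0.36  0.2   0.3 ] 38.2 gap 0.0351
39.8833
top bottle_1 [([0.007, -0.057], 0.91), ([0.001, -0.005], 0.61), ([-0.225, -0.19], 0.58)]
top standing_1 [([0.006, 0.128], 0.62)]
side bottle_1 [([-0.249, -0.218], 0.97), ([-0.005, -0.008], 0.86), ([-0.049, -0.001], 0.62), ([0.013, -0.051], 0.6)]
side standing_1 [([0.006, 0.122], 0.79)]
bottles [([0.448, 0.018], 0.78), ([0.563, 0.306], 0.73), ([0.61, 0.245], 0.57)]
[([0.571, 0.363], 0.71), ([0.605, 0.314], 0.59)]
B box 447.33929443359375 32.25129699707031 (110.44760131835938, 38.34300994873047) 37.40211868286133
```

```bash
python3 - <<'E'
from h import *
pick((.4426,.0286,np.radians(37.4)))
read_camera("side"); print("offcut",[(onz("side",a,0)[0,:2].round(3).tolist(),round(q,2)) for a,q in look("side","offcut_2")])
move_ptp(pt(5,.2),quat(MP,True)); movel(pt(5,.12),None,.15); print(np.round(read_qpos(),2),read_time_s(),read_finger_gap()); two("b1",5)
E
```

```text
pick f [ 0.8  0.2 -1.1]
gap 0.03476175976474242 89.62920069694519
lifted gap 0.0350365599941032 [-0.2 -0.2 -0.9] t 47.6167
offcut [([0.537, 0.01], 0.76), ([0.61, 0.334], 0.52), ([0.555, 0.295], 0.2)]
[-0.06  0.76  0.06  1.51 -0.8   1.44  0.83] 50.075 0.03474979179154047
side expected cap(long),foot [[210.0, 66.0], [193.0, 237.0]]
top expected cap(long),foot [[195.0, 139.0], [205.0, 197.0]]
```

View pics/b1.png

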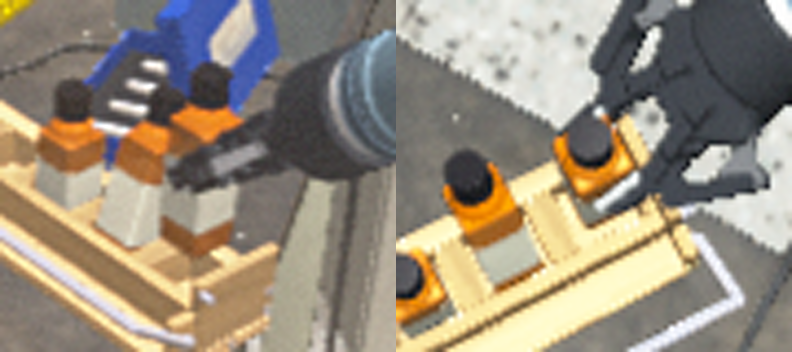

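B is upright: cap at (210,72), expected (210,66). But C in bay 4 leans toward the back board, with its cap at (165,100) in the side view. I'll insert B first, then right C by its cap.

```bash
cat >> h.py <<'E'
inv=lambda X:R.from_euler("z",-RK[2]).apply(np.array(X)-[RK[0],RK[1],0])
def caps():
    "dark cap blobs near each bay, both cameras -> 3D cap top in rack frame"
    ims={c:read_camera(c) for c in P}
    for b,h in ((1,.142),(3,.128),(4,.142),(5,.142)):
        o=[];e=[]
        for c in P:
            g=cv2.cvtColor(ims[c],cv2.COLOR_RGB2HSV); X=rk([0,.192-.064*b,h-.004]); q=proj(c,X)[0]
            m=(cv2.inRange(g,(0,0,0),(180,255,62)))
            # dark cap over non-dark: keep component nearest q within window
            w=np.zeros_like(m); cv2.circle(w,tuple(int(round(v)) for v in q),12,255,-1); m&=w
            n,l,st,ce=cv2.connectedComponentsWithStats(m)
            k=[i for i in range(1,n) if st[i,4]>=15]
            if k:
                i=max(k,key=lambda i:st[i,4]); o.append((ce[i]-q).round(1).tolist()+[int(st[i,4])])
            else: o.append(None)
        print("bay",b,"cap px - expected: top,side",o)
E
python3 - <<'E'
from h import *
if insert(5):
    letgo(MP); j=np.array(read_qpos()); j[0]-=.9; move_j(j.tolist()); caps(); standing(); print(read_time_s())
E
```

```text
(0, 0) z 0.06 [-0.8 -2.6  9.4] [-0.02  0.3   0.33] 55.4 gap 0.0349
bay 1 cap px - expected: top,side [[3.1, 0.6, 21], [1.3, 4.1, 18]]
bay 3 cap px - expected: top,side [[1.9, 2.8, 17], [0.2, 4.1, 19]]
bay 4 cap px - expected: top,side [[-4.8, -7.0, 38], [7.1, -0.4, 37]]
bay 5 cap px - expected: top,side [None, [0.2, 4.2, 43]]
top bottle_1 [([0.013, -0.066], 0.69), ([-0.001, 0.0], 0.65), ([0.003, -0.135], 0.52)]
top standing_1 [([0.006, 0.133], 0.57)]
side bottle_1 [([0.001, -0.066], 0.8), ([0.01, -0.124], 0.77), ([0.007, -0.008], 0.72)]
side standing_1 [([-0.005, 0.105], 0.59)]
59.5333
```

```bash
cat >> h.py <<'E'
def best(p,M):
    js=[(abs(np.array(j)-read_qpos()).max(),f) for f,j in zip((False,True),ik(p,M)) if j is not None]; return quat(M,min(js)[1])
E
python3 - <<'E'
from h import *
M=tool(RK[2]-np.pi/2,0); y=-.064
p=rk([.014,y+.002,.25]); q=best(p,M); move_gripper(.085,30); move_ptp(p.tolist(),q)
f0=np.array(read_ft_force())
for z in (.20,.17,.15,.135):
    movel(rk([.014,y+.002,z]).tolist(),q,.1); f=np.array(read_ft_force())-f0
    if np.linalg.norm(f)>5: print("touch",z,f); break
move_gripper(0,30); print("gap",read_finger_gap(),read_grasp_force(),(np.array(read_ft_force())-f0).round(1))
for x,dz in ((.014,.004),(.007,.006),(0.001,.006),(0.001,.003),(.001,0),(.001,-.003),(.001,-.006)):
    movel(rk([x,y,.135+dz]).tolist(),q,.05); f=np.array(read_ft_force())-f0; print(x,dz,f.round(1),round(read_finger_gap(),4))
    if abs(f[2])>6 and dz<=0: break
move_gripper(.05); movel(rk([.001,y,.25]).tolist(),q,.2)
j=np.array(read_qpos()); j[0]-=.9; move_j(j.tolist()); caps(); print(read_time_s())
E
```

```text
gap 0.02584594312488346 29.30085986852646 [-1.1 -0.3  4.2]
0.014 0.004 [ 0.4  0.1 -1.8] 0.0257
0.007 0.006 [ 1.  -0.  -1.7] 0.0253
0.001 0.006 [ 2.4 -0.1 -1.1] 0.0252
0.001 0.003 [ 2.7  1.2 -2.9] 0.025
0.001 0 [-0.1 -0.3  3.7] 0.0252
0.001 -0.003 [-3.7 -1.6 15.4] 0.0248
bay 1 cap px - expected: top,side [[3.2, 0.6, 20], [1.4, 3.6, 23]]
bay 3 cap px - expected: top,side [[2.1, 2.8, 16], [0.2, 4.1, 22]]
bay 4 cap px - expected: top,side [[1.6, 4.0, 16], [0.1, 3.9, 33]]
bay 5 cap px - expected: top,side [None, [0.2, 4.2, 39]]
68.6667
```

```bash
python3 - <<'E'
from h import *
M=tool(RK[2],0); a=np.arange(1.05,-.2,-.1)
def P3(t,back=0): return rk([-.048-.062*np.sin(t-.157)-.015-back,0,.032+.062*np.cos(t-.157)+.007])
s=P3(1.05,.015); q=best(s+[0,0,.12],M); move_gripper(0,30); move_ptp((s+[0,0,.15]).tolist(),q); movel(s.tolist(),q,.15)
f0=np.array(read_ft_force())
fx=np.array([np.cos(RK[2]),np.sin(RK[2]),0])
for t in a:
    movel(P3(t).tolist(),q,.06); f=np.array(read_ft_force())-f0; print(round(t,2),(f@fx).round(1),f.round(1),end=" | ")
    if f@fx<-9: break
p=np.array(read_eef_pos()); print(inv(p).round(4)); movel((p-.04*fx).tolist(),q,.1); movel((p-.06*fx+[0,0,.15]).tolist(),q,.25)
j=np.array(read_qpos()); j[0]-=.9; move_j(j.tolist()); caps(); print(read_time_s())
for c in P: read_camera(c); print(c,[(inv(onz(c,a,.093)[0]).round(3).tolist(),round(k,2)) for a,k in look(c,"keeper_bar")]); print("brush",[(onz(c,a,.035)[0,:2].round(3).tolist(),round(k,2)) for a,k in look(c,"brush_loop")],[(onz(c,a,0)[0,:2].round(3).tolist(),round(k,2)) for a,k in look(c,"bench_brush")])
E
```

```text
1.05 -2.3 [-2.4 -0.4  2.1] | 0.95 -4.8 [-4.4 -1.9  3.1] | 0.85 -6.4 [-6.  -2.4  4.4] | 0.75 -6.6 [-6.  -2.8  4.5] | 0.65 -3.3 [-3.6 -0.2  2.9] | 0.55 -1.8 [-2.4  0.8  1.2] | 0.45 0.1 [-0.1  0.3 -0.1] | 0.35 0.4 [0.2 0.5 0.3] | 0.25 -0.2 [-0.7  0.9  0.1] | 0.15 0.3 [0.1 0.5 1. ] | 0.05 -0.7 [-0.8 -0.1  0.3] | -0.05 -3.7 [-4.  -0.4  2.1] | -0.15 -13.8 [-12.5  -5.8   8.8] | [-0.0507 -0.0001  0.0967]
bay 1 cap px - expected: top,side [[3.2, 0.6, 20], [1.3, 3.6, 20]]
bay 3 cap px - expected: top,side [[1.9, 2.8, 17], [0.4, 4.2, 19]]
bay 4 cap px - expected: top,side [[1.9, 4.0, 15], [0.1, 4.2, 25]]
bay 5 cap px - expected: top,side [None, [0.2, 4.5, 32]]
78.5583
top [([-0.034, 0.004, 0.093], 0.57), ([-0.016, -0.118, 0.093], 0.5), ([-0.012, 0.114, 0.093], 0.36)]
brush [([0.382, 0.218], 0.72)] [([0.372, 0.223], 0.67)]
side [([-0.096, -0.099, 0.093], 0.72), ([-0.035, -0.005, 0.093], 0.68)]
brush [([0.385, 0.228], 0.68), ([0.521, 0.332], 0.63), ([0.566, 0.336], 0.61)] [([0.386, 0.238], 0.68)]
```

The keeper is shut and the network agrees: bar at x −0.034, z 0.093. Next, the brush.

```bash
cat >> h.py <<'E'
def brushfit(cen,z=.03):
    im=read_camera("top"); c=proj("top",[*cen,.03])[0]
    hsv=cv2.cvtColor(im,cv2.COLOR_RGB2HSV); m=cv2.inRange(hsv,(85,8,110),(125,120,255))
    w=np.zeros_like(m); cv2.circle(w,tuple(int(v) for v in c),24,255,-1); m&=w
    n,l,st,ce=cv2.connectedComponentsWithStats(m); i=1+int(np.argmax(st[1:,4])); yy,xx=np.nonzero(l==i)
    W=onz("top",np.c_[xx,yy],z)[:,:2]; (cx,cy),s,a=cv2.minAreaRect((W*1000).astype(np.float32))
    C=np.cov(W.T); v=np.linalg.eigh(C)[1][:,1]; print("brush rect",cx,cy,s,a,"pca",W.mean(0).round(4),np.degrees(np.arctan2(v[1],v[0])).round(1),len(W)); return im,m
E
python3 - <<'E'
from h import *
im,m=brushfit((.38,.222))
a=cv2.resize(im[190:240,190:270],None,fx=5,fy=5,interpolation=cv2.INTER_CUBIC)
for s in range(1): 
    c=proj("side",[.38,.222,.03])[0].astype(int); b=cv2.resize(read_camera("side")[c[1]-25:c[1]+25,c[0]-35:c[0]+35],None,fx=5,fy=5,interpolation=cv2.INTER_CUBIC); print("side off",c-[35,25])
cv2.imwrite("pics/br.png",np.hstack([a,b])[:,:,::-1])
print("peg check px",proj("top",rk(np.array([[0,.17,.058],[0,.2294,.0664]]))).round(1).tolist(),"seen [142.3,175.1],[122.7,185.1]")
for yb in (-49,131):
    for z,p,M in ((.062,[.38,.222,.062],tool(np.radians(yb),0)),(.1,rk([.017,.27,.1]),tool(RK[2],0)),(.1,rk([.017,.207,.1]),tool(RK[2],0))):
        print(yb,[None if j is None else np.round(j,2).tolist() for j in ik(p,M)])
E
```

```text
brush rect 380.538818359375 225.44119262695312 (29.1592960357666, 83.01830291748047) 44.99300765991211 pca [0.3807 0.2254] 131.0 291
side off [190 165]
peg check px [[144.5, 175.3], [123.7, 185.2]] seen [142.3,175.1],[122.7,185.1]
-49 [[-1.28, 0.35, 0.73, 2.25, -0.38, 0.66, 0.45], [0.3, 0.5, -1.03, 2.18, 0.61, 0.79, 2.72]]
-49 [[-1.56, 0.84, 0.93, 1.59, -0.74, 1.09, 1.62], [-1.72, 1.17, 1.36, 1.6, -1.17, 1.36, -1.29]]
-49 [[-1.47, 0.78, 0.88, 1.65, -0.67, 1.04, 1.68], [-1.67, 1.15, 1.36, 1.66, -1.16, 1.34, -1.18]]
131 [[0.3, 0.5, -1.03, 2.18, 0.61, 0.79, 2.72], [-1.28, 0.35, 0.73, 2.25, -0.38, 0.66, 0.45]]
131 [[-1.56, 0.84, 0.93, 1.59, -0.74, 1.09, 1.62], [-1.72, 1.17, 1.36, 1.6, -1.17, 1.36, -1.29]]
131 [[-1.47, 0.78, 0.88, 1.65, -0.67, 1.04, 1.68], [-1.67, 1.15, 1.36, 1.66, -1.16, 1.34, -1.18]]
```

View pics/br.png

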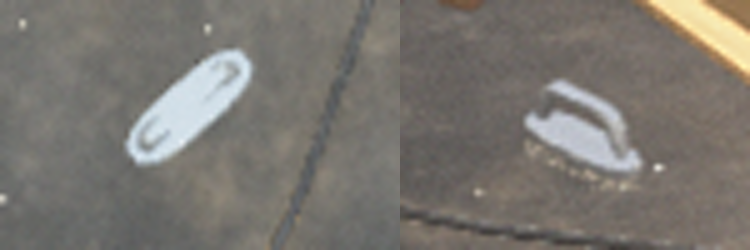

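The brush stands upright with its long axis at about 131° and its centre near (0.3805, 0.225). I'll grip the handle bar off-centre and thread it onto the peg.

```bash
python3 - <<'E'
from h import *
s=.017; yb=np.radians(-48.5); u=np.array([np.cos(yb),np.sin(yb),0]); c=np.array([.3805,.2252,0])
q=quat(tool(yb,0),False); T=c+s*u
move_gripper(.04,45); move_ptp((T+[0,0,.17]).tolist(),q); f0=np.array(read_ft_force())
movel((T+[0,0,.075]).tolist(),q,.12); movel((T+[0,0,.0615]).tolist(),q,.05); print((np.array(read_ft_force())-f0).round(1))
move_gripper(0,45); print("gap",read_finger_gap(),read_grasp_force())
movel((T+[0,0,.16]).tolist(),q,.12); print("gap",read_finger_gap(),(np.array(read_ft_force())-f0).round(2))
q2=quat(tool(RK[2],0),False)
L=lambda y,bz: rk([s,y,bz+.0615]).tolist()
move_ptp(L(.285,.12),q2); movel(L(.285,.033),q2,.12)
print(np.round(read_qpos(),2),"gap",read_finger_gap(),read_time_s())
for cc in P: read_camera(cc); print(cc,[(inv(onz(cc,a,.068)[0]).round(3).tolist(),round(k,2)) for a,k in look(cc,"brush_loop")])
two("hang1",-1.45,.068)
E
```

```text
[-0.1  0.9 -0.6]
gap 0.011801065428109086 46.177784353494644
gap 0.011589470596186308 [-0.35 -1.76 -1.13]
[-1.35  0.71  0.55  1.57 -0.42  0.98  1.39] gap 0.011606685855918269 85.975
top [([0.003, 0.283, 0.068], 0.78)]
side [([0.02, 0.309, 0.068], 0.47)]
side expected cap(long),foot [[198.0, 86.0], [202.0, 232.0]]
top expected cap(long),foot [[145.0, 167.0], [228.0, 183.0]]
```

```bash
python3 - <<'E'
from h import *
s=.017; L=lambda y,bz: rk([s,y,bz+.0615]).tolist()
f0=np.array(read_ft_force()); ok=True
for y in np.arange(.275,.204,-.01):
    movel(L(y,.0275+max(0,min(y,.235)-.202)*.14+.001),None,.06); f=np.array(read_ft_force())-f0; 
    if np.linalg.norm(f)>4: print("touch",y,f.round(1)); ok=False; break
print(inv(read_eef_pos()).round(4),f.round(1))
if ok:
    y=float(inv(read_eef_pos())[1])
    for bz in np.arange(.027,.0125,-.0015):
        movel(L(y,bz),None,.03); f=np.array(read_ft_force())-f0
        if f[2]>1.5 or np.linalg.norm(f)>4: break
    print("rest bz",bz,f.round(2),read_time_s())
for cc in P: read_camera(cc); print(cc,[(inv(onz(cc,a,.055)[0]).round(3).tolist(),round(k,2)) for a,k in look(cc,"brush_loop")])
E
```

```text
[0.0171 0.2037 0.0904] [0.7 0.9 0.9]
rest bz 0.019499999999999993 [ 0.31 -0.56  5.44] 90.3083
top [([-0.006, 0.203, 0.055], 0.58)]
side [([0.008, 0.225, 0.055], 0.45)]
```

Contact came at brush height 0.0195, against an expected 0.020, so the handle bar rests on the peg. Releasing.

```bash
python3 - <<'E'
from h import *
move_gripper(.032); p=np.array(read_eef_pos()); movel((p+[0,0,.03]).tolist(),None,.06); movel((p+[0,0,.2]).tolist(),None,.2)
j=np.array(read_qpos()); j[0]-=.5; move_j(j.tolist()); pause(1.0)
for i in range(2):
  for cc in P: read_camera(cc); print(cc,[(inv(onz(cc,a,.055)[0]).round(3).tolist(),round(k,2)) for a,k in look(cc,"brush_loop")],[(inv(onz(cc,a,.02)[0]).round(3).tolist(),round(k,2)) for a,k in look(cc,"bench_brush")],"bar",[(inv(onz(cc,a,.093)[0]).round(3).tolist(),round(k,2)) for a,k in look(cc,"keeper_bar")][:2],"off",[(onz(cc,a,0)[0,:2].round(3).tolist(),round(k,2)) for a,k in look(cc,"offcut_2")][:2])
caps(); brushfit(tuple(rk([0,.203,.0])[:2]),.045); standing(); print(np.round(read_ft_force(),1),read_time_s())
E
```

```text
top [([0.003, 0.207, 0.055], 0.62)] [([-0.01, 0.217, 0.02], 0.69)] bar [([-0.041, 0.008, 0.093], 0.64)] off [([0.522, 0.022], 0.64)]
side [([0.02, 0.212, 0.055], 0.39)] [([0.008, 0.223, 0.02], 0.51)] bar [([-0.081, 0.033, 0.093], 0.67), ([-0.027, -0.001, 0.093], 0.51)] off [([0.53, 0.025], 0.8)]
top [([0.004, 0.197, 0.055], 0.68)] [([-0.007, 0.209, 0.02], 0.83)] bar [([-0.039, 0.0, 0.093], 0.84), ([-0.01, 0.187, 0.093], 0.26)] off [([0.528, 0.021], 0.51)]
side [([0.021, 0.221, 0.055], 0.51)] [([0.015, 0.211, 0.02], 0.56)] bar [([-0.03, 0.002, 0.093], 0.84)] off [([0.526, 0.021], 0.77), ([0.584, 0.379], 0.16)]
bay 1 cap px - expected: top,side [[3.2, 0.6, 20], [1.4, 4.0, 20]]
bay 3 cap px - expected: top,side [[1.9, 2.8, 17], [0.5, 4.6, 16]]
bay 4 cap px - expected: top,side [[1.9, 4.0, 15], [0.2, 4.1, 28]]
bay 5 cap px - expected: top,side [None, [0.4, 4.3, 30]]
brush rect 460.0501708984375 481.2841796875 (84.22425079345703, 28.95225715637207) 27.58197021484375 pca [0.4595 0.481 ] -152.7 260
top bottle_1 [([-0.001, 0.005], 0.81), ([0.003, -0.136], 0.79), ([-0.003, -0.071], 0.6), ([-0.034, 0.004], 0.45)]
top standing_1 [([0.002, 0.132], 0.72)]
side bottle_1 [([0.013, -0.005], 0.84), ([-0.01, -0.054], 0.63), ([0.003, -0.13], 0.55)]
side standing_1 [([0.006, 0.117], 0.88)]
[ 0.2  0.7 -1.2] 96.2
```

```bash
python3 -c "
from bench import *
print(sign_off())"
```

```text
the job is handed in; nothing more can be done
None
```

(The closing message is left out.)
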